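# Fetch the vial from behind the tall bottles and weigh it

## Task

The small vial at the back of the white rack plate has to go on the balance, but three tall things stand tight round it. First stand all three upright on the grey side mat, then set the vial upright in the middle of the balance's pan, and last put each of the three back upright on the very place of the rack from which it came, leaving the vial on the pan. Knock nothing over and do not disturb the other glassware and boxes.

Things in the scene. Friction and masses are not known exactly. Their poses are not given: they have to be found in the camera images.
- vial: The vial to weigh: a small amber glass vial with a black screw cap, 25 mm in diameter, 60 mm tall (cap the top 12 mm), 30 g, standing at the back place of the rack. Origin: centre of its underside; z up along its axis.
- pet_bottle: Tall clear plastic bottle with a blue screw cap, 205 mm tall; body 60 mm in diameter up to 144 mm, then a shoulder up to 168 mm; the cap and neck above that are a round grip 29 mm in diameter from 168 to 205 mm. About 0.33 kg. Origin: centre of its underside; z up along its axis.
- cylinder: Graduated measuring cylinder: round white foot 58 mm in diameter and 10 mm high, then a straight clear tube 27 mm in diameter up to 190 mm, with a white rim of 31 mm diameter at the very top (190 to 195 mm; overall height 195 mm). Grip the tube below the rim. About 0.16 kg. Origin: centre of its underside; z up along its axis.
- rack: Fixed white rack plate, 150 mm (its x) by 190 mm (its y), top 8 mm above the worktop, flat, with four places marked by thin drawn rings (no recess). In its own frame the vial's place is at (30, 0) mm and the three tall things stand at (20, 56), (20, -56) and (-28, 0) mm, to within 2 mm; which thing stands on which of these differs from start to start. Origin: centre of its underside; -x is the front, nearest the robot.
- mat: Fixed grey ribbed side mat, 250 mm (its x) by 130 mm (its y), flat top 4 mm above the worktop; room for the three tall things in a line along its x. It lies on the left or the right of the rack. Origin: centre of its underside; z up.
- pan (a point): Centre of the top face of the balance's round steel pan, 100 mm in diameter, rigid, 55 mm above the worktop. The balance is fixed, white, 190 mm (its x) by 150 mm (its y), housing 44 mm high, with the display at its near end and the pan centre 30 mm beyond its middle; it stands on the side of the rack opposite to the mat. z up.
- flask: Bystander, leave alone: conical flask with a red stopper, 75 mm wide, 114 mm tall, behind the rack. Origin: centre of its underside.
- white_box: Bystander, leave alone: white plastic box 77 x 62 x 75 mm, far out on the right. Origin: centre of its underside.
- beaker: Bystander, leave alone: small glass beaker 60 mm wide, 70 mm tall, in front of the rack. Origin: centre of its underside.
- amber_bottle: Tall brown glass bottle with a white screw cap, 185 mm tall; body 58 mm in diameter up to 115 mm, tapering to the neck at 148 mm; the cap is a round grip 29 mm in diameter from 152 to 185 mm. About 0.25 kg. Origin: centre of its underside; z up along its axis.
Mind the look-alikes: they are no part of the job. There is more than one size of the amber_bottle; the one meant has the size given above.

How it is judged:
On the way, in this order (a step that is already met when the one before it is completed fails the run):
1. all three tall things stand upright and released on the mat while the vial still stands in the rack (x of pet_bottle in the frame of mat between -0.125 and 0.125 m and y of pet_bottle in the frame of mat between -0.065 and 0.065 m and z of each of pet_bottle, amber_bottle, cylinder in the frame of mat below 0.01 m and linear speed of each of pet_bottle, amber_bottle, cylinder below 0.02 m/s and angle between each of pet_bottle, amber_bottle, cylinder, vial's own z axis and vertical below 0.08 rad and contact force between the fingers and pet_bottle below 0.1 N and x of amber_bottle in the frame of mat between -0.125 and 0.125 m and y of amber_bottle in the frame of mat between -0.065 and 0.065 m and contact force between the fingers and amber_bottle below 0.1 N and x of cylinder in the frame of mat between -0.125 and 0.125 m and y of cylinder in the frame of mat between -0.065 and 0.065 m and contact force between the fingers and cylinder below 0.1 N and distance of vial from where it was at the start of the episode below 0.02 m), for 0.2 s.
2. the vial stands upright and released in the middle of the pan while the three tall things are still on the mat (horizontal distance between vial and pan below 0.015 m and z of vial in the frame of pan between -0.005 and 0.006 m and linear speed of vial below 0.02 m/s and angle between vial's own z axis and vertical below 0.08 rad and contact force between the fingers and vial below 0.1 N and x of pet_bottle in the frame of mat between -0.125 and 0.125 m and y of pet_bottle in the frame of mat between -0.065 and 0.065 m and z of each of pet_bottle, amber_bottle, cylinder in the frame of mat below 0.01 m and x of amber_bottle in the frame of mat between -0.125 and 0.125 m and y of amber_bottle in the frame of mat between -0.065 and 0.065 m and x of cylinder in the frame of mat between -0.125 and 0.125 m and y of cylinder in the frame of mat between -0.065 and 0.065 m), for 0.2 s.
At the end, for the whole second after the job is handed in: The vial stands upright, released and at rest on the pan, its axis within 15 mm of the pan's centre; the two bottles and the cylinder each stand upright, released and at rest on the rack within 15 mm of the very place where each stood at the start (horizontal distance between vial and pan below 0.015 m and z of vial in the frame of pan between -0.005 and 0.006 m and linear speed of each of vial, pet_bottle, amber_bottle, cylinder below 0.02 m/s and angle between each of vial, pet_bottle, amber_bottle, cylinder's own z axis and vertical below 0.08 rad and contact force between the fingers and vial below 0.1 N and distance of each of pet_bottle, amber_bottle, cylinder from where it was at the start of the episode below 0.015 m and contact force between the fingers and pet_bottle below 0.1 N and contact force between the fingers and amber_bottle below 0.1 N and contact force between the fingers and cylinder below 0.1 N); the robot touches nothing.
It fails at once if a bottle, the cylinder or the vial is tipped over (angle between any of pet_bottle, amber_bottle, cylinder, vial's own z axis and vertical above 0.6 rad).
It fails at once if the flask, the white box or the beaker is pushed more than 30 mm (distance of any of flask, white_box, beaker from where it was at the start of the episode above 0.03 m).
It also fails if it takes over 141 s, if anything falls off the work surface, if the arm or the gripper's body presses on something with over 40 N, if the wrist force passes 120 N, or if a joint passes its speed limit or range.

## Robot

A 6-joint arm with a two-finger parallel gripper is mounted at the origin on a cart in front of the work surface, level with it; the furniture and walls round the work are solid. World frame = base frame: x ahead of the robot, y to its left, z up, the work surface at z = 0. Lengths are in m, angles in rad, forces in N, time in s.
With the tool pointing down it reaches from about 0.3 to 0.775 m from the base axis. Payload 14.6 kg.
Tool frame: the origin (TCP) lies midway between the tips of the shut fingers; the grasp point (between the pads) lies 19 mm behind it (ctrl.hold_point_z is the distance from the TCP to the grasp point, in m); z points along the fingers, x is the direction in which the jaws open and shut, and the axes are right-handed (so a half turn about z gives the same grasp; the last joint's range is limited). The gripper opens to 94 mm and grips with 3 to 60 N. Pads are 16 mm wide; open, the fingers measure 119 mm over their backs; the gripper's body (75 mm by 177 mm) begins 78 mm behind the grasp point.
Start: joints at [-1.244, 0.3, 1.521, -0, 1.321, -0.067], TCP at [0.211, -0.508, 0.205] pointing down, gripper open.
Joint ranges: [-3.03, 3.03], [-0.79, 2.21], [0.23, 2.52], [-1.04, 4.18], [0, 3.07], [-2.55, 2.55]. Speed limits (rad/s): [2.22, 2.22, 2.57, 3.14, 3.14, 3.14].

## Interface

Orientations are given as [roll, pitch, yaw] about the fixed x, y, z axes, in that order (R = Rz(yaw) Ry(pitch) Rx(roll)).
In Python, from station import ctrl, viewer, ticket, nets gives the robot as it stands.
- The arm moves only by the tool carry_out, never from a script. Its argument "commands" is one flat list of numbers, 7 for each row, row after row: the closure, from -1 (fully open) to 1 (shut), so that 0 is half open, then the shift along the world's x, y, z in cm, then the turn, a rotation vector about the world's x, y, z in rad. In form: [gripper, tx, ty, tz, ax, ay, az, gripper, tx, ty, tz, ax, ay, az, ...]. A call has 1 to 12 rows; each row is the pose to reach, as a shift and turn from the pose measured when the call began; what a row does not reach only later rows make up. A row lasts 1/12 s, in which the tool goes at most 41.7 mm and 7.16 degrees, less where a joint would pass 70% of its speed; a pose out of reach is approached as far as the arm can. A call with a gripper value outside its range is refused whole. The fingers move at their own pace and stop on an object; "force" is the grip in N (left out, the last holds). Time passes only in rows, so rows that repeat a pose let the fingers close. It gives the time, the measured TCP pose, the force and the opening at its end, in the units of the state.
- ctrl.get_obs(): the state, without advancing time (a new reading comes with each control period).
- viewer.camera(name): name is "scene" or "top" or "wrist"; returns (picture, depth): 420x560x3 uint8, blue, green, red; 420x560 float32, m along the optical axis (not along the pixel's ray), 0 where there is no reading.
- viewer.camera_info(name): a dict with "fx", "fy", "cx", "cy" (pixels), "D" ([k1, k2, p1, p2, k3] as OpenCV has them; the pictures are not rectified), "R" (3x3) and "t" (3): a world point X has camera coordinates R X + t. Camera axes: x right, y down, z forward; pixel columns grow to the right and rows downward; lengths in m; the calibration is good to about 2 mm. A picture is of the moment at which its call begins: read the wrist's pose just before it. camera_info takes no time and is no camera call; for the wrist camera it gives the pose at the moment of the call.
- ticket.hand_in(): hands the job in, once; it reports no verdict.
Trained networks look in the newest picture that a camera, given by its name, has taken for a name from the list of things; names that differ only in an ending like _2 or _b are one class to them, and where a whole thing is asked for, a point or a joint stands for the part that bears it (a point fixed in the world has none). Each returns a list of dicts, best first, with "confidence" (0 to 1); they miss things now and then, are a little off and sometimes report something else, mostly with a low value. They report only what shows in the picture. A call takes as long as a camera call. They do not tell look-alikes from the thing itself.
- nets.silhouettes(camera, thing): "region" (420x560 bool, what is visible of it) and "extent" ([left, top, right, bottom] in pixels, round what is visible of it).
The state is a dict: "time_s": time; "qpos": joint angles; "joint_vel": joint speeds; "tau": joint torques, N m; "ee_pos": TCP position; "eef_rot": TCP orientation; "force": force on the tool from outside, world axes, zero at the start; "moment": the same for the moment, N m; "grip_width": finger opening in m.
Only numpy, scipy, OpenCV 4.12 (cv2) and the standard library are available. Lean on these libraries where they do the work, as an engineer would, in place of code of your own. Each camera call takes 0.05 s, during which the arm holds its last target. There are 200 camera calls.

## Working session

There is one attempt and no reset: what is moved stays moved. The work goes in short steps, Python scripts to look and compute and a tool call to move; the robot and the scene stay as the last step left them, time stands still between calls to the robot, and variables do not carry over. Pictures are saved under pics/ and viewed, about 12 in all and at most 16, crops included, and the job is handed in when it is done.

Besides the shell and the picture viewer there is one more tool, called after "Call:" by a JSON object that holds its "method" and its "body", one argument or row to a line. carry_out: Moves the arm, as the interface text tells. Its arguments: {"type":"object","properties":{"commands":{"type":"array","items":{"type":"number"}},"force":{"type":"number"}},"required":["commands"]}

```bash
mkdir -p pics; ls; python3 - <<'E'
from station import ctrl,viewer
import cv2,numpy as np
print(ctrl.get_obs(), ctrl.hold_point_z)
for n in("scene","top"):
    p,d=viewer.camera(n); cv2.imwrite(f"pics/{n}0.png",p); np.save(f"pics/{n}0.npy",d)
    i=viewer.camera_info(n); print(n,{k:np.round(v,3).tolist() for k,v in i.items()})
E
```

```text
pics
{'time_s': 0.0, 'qpos': array([-1.24358398e+00,  3.00453483e-01,  1.52160664e+00,  2.23384997e-05,
        1.32070718e+00, -6.65458497e-02]), 'joint_vel': array([ 0.00141213, -0.00143309, -0.00136723,  0.00040783, -0.00164383,
       -0.00146356]), 'tau': array([ 2.64262766e-03, -5.31805658e+01, -3.52736878e+01,  7.09651038e-02,
        2.43651151e-02, -9.50523577e-05]), 'ee_pos': array([ 0.21095551, -0.50763682,  0.20488518]), 'eef_rot': array([-3.14149295e+00,  1.17061864e-03, -1.17704362e+00]), 'force': array([-0.25052307, -0.08492755,  0.50413331]), 'moment': array([ 0.00270851, -0.04738295, -0.03008038]), 'grip_width': 0.09409973247649116} 0.0188
scene {'fx': 440.101, 'fy': 440.101, 'cx': 278.004, 'cy': 208.593, 'D': [-0.105, 0.0, 0.0, 0.0, 0.0], 'R': [[-0.928, -0.373, -0.012], [-0.216, 0.562, -0.798], [0.304, -0.738, -0.602]], 't': [0.464, 0.2, 1.159]}
top {'fx': 380.21, 'fy': 380.21, 'cx': 279.541, 'cy': 210.616, 'D': [-0.069, 0.0, 0.0, 0.0, 0.0], 'R': [[0.028, -1.0, 0.006], [-0.997, -0.028, -0.065], [0.066, -0.005, -0.998]], 't': [-0.075, 0.565, 1.127]}
```

View pics/scene0.png

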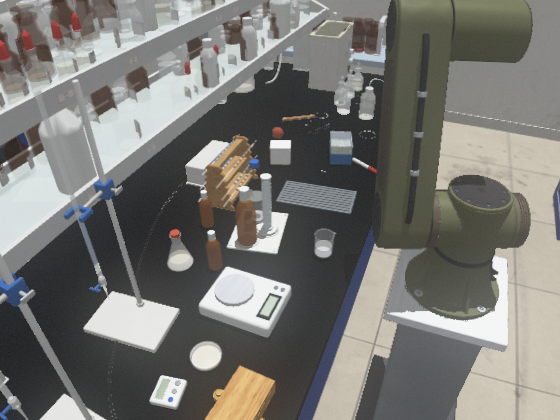

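View pics/top0.png

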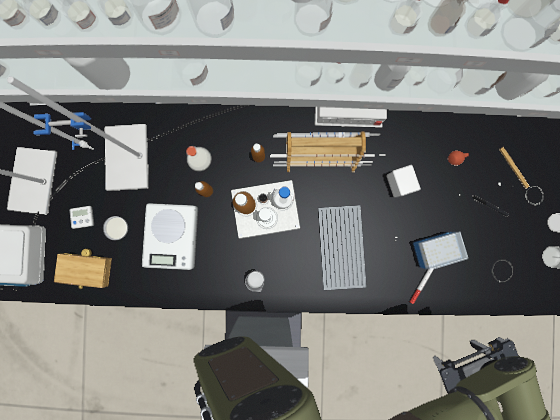

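Mat is on the right, balance on the left; amber bottle stands left (top px 243,201), PET right (284,195), cylinder in front (266,216), vial between (264,198). Now measuring.

```bash
cat > h.py <<'E'
import numpy as np,cv2
from station import ctrl,viewer,nets
def cloud(n,d,info=None):
    i=info or viewer.camera_info(n)
    K=np.array([[i["fx"],0,i["cx"]],[0,i["fy"],i["cy"]],[0,0,1]])
    v,u=np.mgrid[0:420,0:560]
    q=cv2.undistortPoints(np.stack([u,v],-1).reshape(-1,1,2).astype(np.float32),K,np.array(i["D"])).reshape(420,560,2)
    P=np.dstack([q[...,0]*d,q[...,1]*d,d])
    return (P-np.array(i["t"]))@np.array(i["R"])   # R^T(P-t)
def rect(P):
    (c,s,a)=cv2.minAreaRect((P[:,:2]*1000).astype(np.float32)); return np.round(c,1),np.round(s,1),round(a,2)
E
python3 - <<'E'
from h import *
for n in("top","scene"):
    p,d=viewer.camera(n); W=cloud(n,d); np.save(f"pics/W_{n}.npy",W)
    for th in("rack","mat","pan","vial","pet_bottle","cylinder","amber_bottle","flask","white_box","beaker"):
        try: L=nets.silhouettes(n,th)
        except Exception as e: print(th,e); continue
        for r in L[:4]:
            m=r["region"]&(d>0)
            if m.sum()<5: continue
            P=W[m]; z=P[:,2]; top=P[z>np.percentile(z,97)-.006]
            print(n,th,round(r["confidence"],2),np.round(r["extent"]).tolist(),"z",np.round(np.percentile(z,[3,50,97])*1e3),"med",np.round(np.median(P[:,:2],0)*1e3),"top",np.round(top[:,:2].mean(0)*1e3),len(top),rect(P))
    if n=="top":
        cv2.imwrite("pics/c1.png",cv2.resize(p[170:250,220:310],None,fx=7,fy=7,interpolation=cv2.INTER_CUBIC))
E
```

```text
top rack 0.92 [228.0, 180.0, 300.0, 239.0] z [ 5. 10. 22.] med [554. -11.] top [579.  -5.] 87 (array([573.7, -15.7]), array([153. , 195.7]), 11.74)
top rack 0.58 [187.0, 146.0, 214.0, 172.0] z [  6.  45. 118.] med [713. 184.] top [723. 193.] 63 (array([721.5, 194.5]), array([73.7, 74.4]), 42.75)
top mat 0.82 [316.0, 206.0, 367.0, 290.0] z [ 1.  5. 10.] med [ 460. -252.] top [ 460. -251.] 2755 (array([ 461.9, -253. ]), array([251. , 132.9]), 5.3)
top mat 0.73 [259.0, 194.0, 270.0, 202.0] z [ 8. 67. 73.] med [601. -10.] top [602.  -9.] 48 (array([605.6,  -7.9]), array([32.3, 28.7]), 45.76)
top mat 0.36 [260.0, 208.0, 280.0, 226.0] z [ 15.  28. 207.] med [540. -25.] top [545. -21.] 112 (array([546.2, -20.7]), array([54.6, 51.3]), 1.62)
top pan 0.58 [142.0, 202.0, 197.0, 269.0] z [37. 47. 59.] med [479. 261.] top [511. 267.] 867 (array([478.2, 267.5]), array([150.2, 194.8]), 88.8)
top pan 0.58 [226.0, 179.0, 300.0, 240.0] z [ 5. 10. 14.] med [554. -13.] top [564. -16.] 1339 (array([572.7, -13.8]), array([152.4, 191.6]), 9.9)
top vial 0.42 [259.0, 192.0, 269.0, 204.0] z [10. 68. 73.] med 
[... 2493 characters left out ...]
p [621. 167.] 37 (array([653.2, 113.6]), array([ 38.8, 165.5]), 31.12)
scene amber_bottle 0.5 [279.0, 182.0, 354.0, 212.0] z [-0.  4.  7.] med [ 456. -247.] top [ 457. -248.] 1492 (array([ 460.1, -251.7]), array([249. , 148.9]), 5.61)
scene flask 0.56 [168.0, 230.0, 195.0, 274.0] z [ -0.  40. 113.] med [711. 205.] top [720. 194.] 63 (array([750.1, 143.5]), array([ 73. , 196.6]), 31.61)
scene white_box 0.87 [270.0, 138.0, 289.0, 165.0] z [-0. 51. 77.] med [ 656. -404.] top [ 662. -422.] 164 (array([ 691.7, -491.4]), array([ 79.1, 221.5]), 24.97)
scene beaker 0.59 [314.0, 227.0, 334.0, 259.0] z [ 7. 46. 69.] med [359.  22.] top [360.   4.] 83 (array([359.5,   7.5]), array([57.5, 52.6]), 82.51)
```

View pics/c1.png

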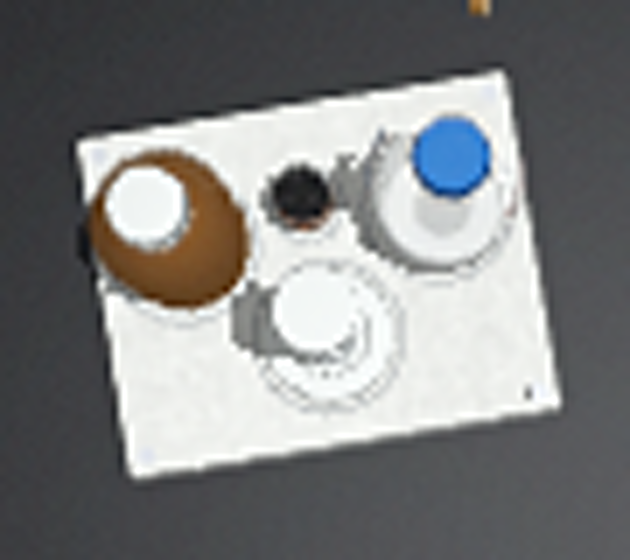

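```bash
python3 - <<'E'
from h import *
for n in("top","scene"):
    W=np.load(f"pics/W_{n}.npy").reshape(-1,3)
    for nm,b in dict(tubes=(.65,.85,-.35,.05),back=(.62,.9,-.3,.35),slots=(.3,.62,-.35,-.15),pathR=(.2,.6,-.52,-.15)).items():
        m=(W[:,0]>b[0])&(W[:,0]<b[1])&(W[:,1]>b[2])&(W[:,1]<b[3])&(W[:,2]>.03)
        P=W[m]; 
        if len(P): print(n,nm,len(P),"xmin",P[:,0].min(),"zmax",P[:,2].max(),"highxmin",P[P[:,2]>.11][:,0].min() if (P[:,2]>.11).any() else None)
    m=(W[:,2]>.25)&(W[:,0]>.3)&(abs(W[:,1])<.5); P=W[m]; print("high",P.min(0) if len(P) else 0)
    # pan circle
    d=np.hypot(W[:,0]-.509,W[:,1]-.267); m=(d<.07)&(W[:,2]>.0505)&(W[:,2]<.065)
    print(n,"pan",np.median(W[m],0),cv2.minEnclosingCircle((W[m,:2]*1000).astype(np.float32)))
E
```

```text
top tubes 21578 xmin 0.6937778311252742 zmax 0.6511103012273494 highxmin 0.7089014504426133
top back 41165 xmin 0.6201545936977322 zmax 0.6504990464370703 highxmin 0.6202393747988592
top pathR 6246 xmin 0.2000330114832252 zmax 0.5667429945747652 highxmin 0.2000330114832252
high [ 0.49130551 -0.49997859  0.25063215]
top pan [0.51039171 0.26574961 0.05662214] ((507.7720947265625, 263.764404296875), 65.85059356689453)
scene tubes 7836 xmin 0.6911748161430258 zmax 0.6627518371377938 highxmin 0.7088031665010964
scene back 22502 xmin 0.6201582011955097 zmax 0.7026047160199512 highxmin 0.6201582011955097
scene pathR 366 xmin 0.4056175521620347 zmax 0.08387145982480688 highxmin None
high [ 0.68822663 -0.49989196  0.25000543]
scene pan [0.50861768 0.26793625 0.0537504 ] ((508.6770935058594, 266.3629455566406), 51.60602951049805)
```

Call:
{"method": "carry_out", "body": {
  "commands": [-0.2,3,4,1,0,0,0,-0.2,6,8,2,0,0,0,-0.2,9,12,3,0,0,0,-0.2,12,16,4,0,0,0,-0.2,15,19,5,0,0,0,-0.2,18,22,6,0,0,0,-0.2,21,25,6,0,0,0,-0.2,24,28,6,0,0,0,-0.2,26,31,6,0,0,0,-0.2,28,34,6,0,0,0,-0.2,29,35,6,0,0,0,-0.2,29,35,6,0,0,0],
  "force": 25
}}

```text
time_s: 2.2
ee_pos: [0.5038, -0.1532, 0.2653]
eef_rot: [-3.141, 0.001, -1.172]
force: [0.2, -0.9, -0.3]
grip_width: 0.056
```

```bash
cat > w.py <<'E'
from h import *
import sys
# wrist: cluster top circles for z above threshold
info=viewer.camera_info("wrist"); p,d=viewer.camera("wrist"); W=cloud("wrist",d,info)
cv2.imwrite(f"pics/w{sys.argv[1]}.png",p)
o=ctrl.get_obs(); print(np.round(o["ee_pos"],4),np.round(info["R"],2).tolist())
for th in("vial","pet_bottle","cylinder","amber_bottle"):
    for r in nets.silhouettes("wrist",th)[:2]:
        m=r["region"]&(d>0)
        if m.sum()<5: continue
        P=W[m]; zt=np.percentile(P[:,2],97); T=P[P[:,2]>zt-.005]
        (c,rad)=cv2.minEnclosingCircle((T[:,:2]*1000).astype(np.float32))
        print(th,round(r["confidence"],2),"zt",round(zt*1e3),"mean",np.round(T[:,:2].mean(0)*1e3,1),"circ",np.round(c,1),round(rad,1),len(T))
E
python3 w.py 1
```

```text
[ 0.5026 -0.1551  0.2652] [[0.39, -0.92, -0.0], [-0.88, -0.37, 0.29], [-0.26, -0.11, -0.96]]
vial 0.92 zt 69 mean [600.   -8.7] circ [599.4 -17.5] 19.2 435
pet_bottle 0.55 zt 214 mean [601.  -69.3] circ [600.8 -68.7] 14.4 1878
cylinder 0.63 zt 204 mean [544.6 -21.7] circ [544.3 -21.3] 15.4 1866
amber_bottle 0.88 zt 193 mean [576.3  38.5] circ [580.9  41.7] 14.5 977
amber_bottle 0.64 zt 9 mean [569.9 -37.1] circ [571.6 -15.8] 118.6 9383
```

View pics/w1.png

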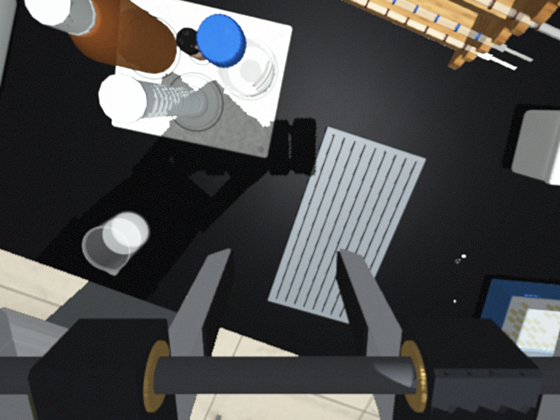

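Wrist view shows the blue cap (220,40), cylinder rim, amber cap and vial; its positions agree with the earlier ones within 2 mm. Over the PET bottle and down.

Call:
{"method": "carry_out", "body": {
  "commands": [-0.2,3,3,0,0,0,0,-0.2,6,6,0,0,0,0,-0.2,9,8,0,0,0,0,-0.2,9.8,8.6,0,0,0,0,-0.2,9.8,8.6,-1,0,0,0,-0.2,9.8,8.6,-3,0,0,0,-0.2,9.8,8.6,-5,0,0,0,-0.2,9.8,8.6,-7,0,0,0,-0.2,9.8,8.6,-8.9,0,0,0,-0.2,9.8,8.6,-8.9,0,0,0,-0.2,9.8,8.6,-8.9,0,0,0,-0.2,9.8,8.6,-8.9,0,0,0]
}}

```text
time_s: 3.45
ee_pos: [0.5983, -0.074, 0.1778]
eef_rot: [-3.14, -0.001, -1.179]
force: [0.4, 0.7, -0.2]
grip_width: 0.0562
```

Call:
{"method": "carry_out", "body": {
  "commands": [0.2,0,0,0,0,0,0,0.4,0,0,0,0,0,0,0.6,0,0,0,0,0,0,0.8,0,0,0,0,0,0,1,0,0,0,0,0,0,1,0,0,0,0,0,0,1,0,0,0,0,0,0,1,0,0,0,0,0,0],
  "force": 25
}}

```text
time_s: 4.12
ee_pos: [0.5984, -0.0736, 0.1781]
eef_rot: [-3.14, -0.001, -1.179]
force: [-1.4, 3.0, 5.4]
grip_width: 0.0285
```

Call:
{"method": "carry_out", "body": {
  "commands": [1,0,0,1,0,0,0,1,0,0,3,0,0,0,1,-0.3,-1,5,0,0,0,1,-1,-3,6,0,0,0,1,-1.7,-5.3,6,0,0,0,1,-2.5,-7.8,6,0,0,0,1,-3.3,-10.3,6,0,0,0,1,-4.1,-12.8,6,0,0,0,1,-4.9,-15,6,0,0,0,1,-5.5,-16.6,6,0,0,0,1,-5.8,-17.6,6,0,0,0,1,-5.8,-17.6,6,0,0,0]
}}

```text
time_s: 5.12
ee_pos: [0.5397, -0.2514, 0.238]
eef_rot: [-3.141, -0.001, -1.181]
force: [0.5, 0.5, -3.7]
grip_width: 0.0284
```

```bash
python3 - <<'E'
from h import *
print({k:np.round(v,4) for k,v in ctrl.get_obs().items() if k in("ee_pos","eef_rot","force","grip_width")})
p,d=viewer.camera("top"); cv2.imwrite("pics/t2.png",p); W=cloud("top",d)
for r in nets.silhouettes("top","pet_bottle")[:2]:
    P=W[r["region"]&(d>0)]; print(r["confidence"],np.round(np.percentile(P[:,2],[2,50,98]),3),np.round(np.median(P,0),3))
p,d=viewer.camera("scene"); cv2.imwrite("pics/s2.png",cv2.resize(p[130:260,190:370],None,fx=4,fy=4))
E
```

```text
{'ee_pos': array([ 0.5397, -0.2514,  0.238 ]), 'eef_rot': array([-3.1408e+00, -9.0000e-04, -1.1813e+00]), 'force': array([ 0.4955,  0.5102, -3.6605]), 'grip_width': np.float64(0.0284)}
```

View pics/s2.png

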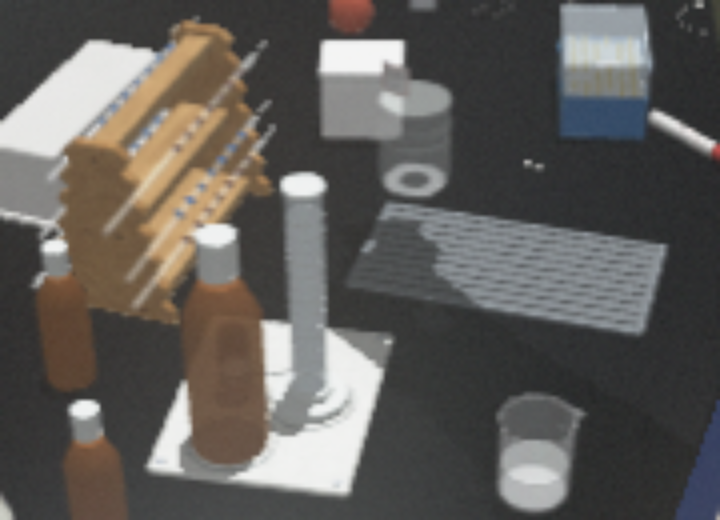

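PET bottle hangs upright above the far end of the mat (px 415,140 in crop). Lower and release.

Call:
{"method": "carry_out", "body": {
  "commands": [1,0,0,-1,0,0,0,1,0,0,-2.5,0,0,0,1,0,0,-4,0,0,0,1,0,0,-5,0,0,0,1,0,0,-5.6,0,0,0,1,0,0,-6,0,0,0,1,0,0,-6.2,0,0,0,1,0,0,-6.3,0,0,0,1,0,0,-6.3,0,0,0,1,0,0,-6.3,0,0,0]
}}

```text
time_s: 6.1
ee_pos: [0.5409, -0.249, 0.1756]
eef_rot: [-3.14, -0.001, -1.179]
force: [0.7, 0.6, -3.8]
grip_width: 0.029
```

Call:
{"method": "carry_out", "body": {
  "commands": [1,0,0,-0.1,0,0,0,1,0,0,-0.2,0,0,0,1,0,0,-0.2,0,0,0,1,0,0,-0.2,0,0,0]
}}

```text
time_s: 6.43
ee_pos: [0.541, -0.249, 0.174]
eef_rot: [-3.139, -0.002, -1.179]
force: [0.4, 0.3, 0.3]
grip_width: 0.0288
```

Call:
{"method": "carry_out", "body": {
  "commands": [0.3,0,0,0,0,0,0,0.1,0,0,0,0,0,0,-0.2,0,0,0,0,0,0,-0.2,0,0,0,0,0,0,-0.2,0,0,1,0,0,0,-0.2,0,0,3,0,0,0,-0.2,0,0,5,0,0,0,-0.2,0,0,6.5,0,0,0,-0.2,0,1,8,0,0,0,-0.2,0,3,9,0,0,0,-0.2,0,5,9,0,0,0,-0.2,0,5,9,0,0,0]
}}

```text
time_s: 7.43
ee_pos: [0.5414, -0.1967, 0.2658]
eef_rot: [-3.137, -0.003, -1.177]
force: [0.4, -0.2, 0.2]
grip_width: 0.0562
```

```bash
python3 w.py 2
```

```text
[ 0.5412 -0.1981  0.2652] [[0.38, -0.92, 0.0], [-0.89, -0.37, 0.28], [-0.26, -0.11, -0.96]]
vial 0.61 zt 69 mean [600.8 -10. ] circ [600.5  -8.9] 12.4 498
pet_bottle 0.78 zt 209 mean [ 549.4 -242.6] circ [ 552.4 -238.8] 20.8 737
pet_bottle 0.57 zt 69 mean [353.7   9.8] circ [357.   5.] 30.0 478
cylinder 0.94 zt 203 mean [544.9 -22.1] circ [544.8 -21.2] 15.8 1798
amber_bottle 0.59 zt 175 mean [584.   29.9] circ [582.9  36.7] 13.1 427
```

Call:
{"method": "carry_out", "body": {
  "commands": [-0.2,0,3,0,0,0,0,-0.2,0,6.5,0,0,0,0,-0.2,0.3,10,0,0,0,0,-0.2,0.3,13.5,0,0,0,0,-0.2,0.3,16,0,0,0,0,-0.2,0.3,17.6,-0.5,0,0,0,-0.2,0.3,17.6,-2,0,0,0,-0.2,0.3,17.6,-4,0,0,0,-0.2,0.3,17.6,-4.5,0,0,0,-0.2,0.3,17.6,-4.5,0,0,0,-0.2,0.3,17.6,-4.5,0,0,0]
}}

```text
time_s: 8.6
ee_pos: [0.5442, -0.0244, 0.2194]
eef_rot: [-3.139, -0.002, -1.18]
force: [-0.4, -0.2, 2.1]
grip_width: 0.0563
```

Call:
{"method": "carry_out", "body": {
  "commands": [-0.2,0,0.3,-1,0,0,0,-0.2,0,0.3,-3,0,0,0,-0.2,0,0.3,-5,0,0,0,-0.2,0,0.3,-6.2,0,0,0,-0.2,0,0.3,-6.2,0,0,0,-0.2,0,0.3,-6.2,0,0,0,0.1,0,0.3,-6.2,0,0,0,0.4,0,0.3,-6.2,0,0,0,0.7,0,0.3,-6.2,0,0,0,1,0,0.3,-6.2,0,0,0,1,0,0.3,-6.2,0,0,0,1,0,0.3,-6.2,0,0,0],
  "force": 20
}}

```text
time_s: 9.6
ee_pos: [0.5443, -0.0214, 0.1578]
eef_rot: [-3.139, -0.002, -1.18]
force: [-0.7, -1.1, 1.3]
grip_width: 0.0267
```

Call:
{"method": "carry_out", "body": {
  "commands": [1,0,0,1,0,0,0,1,0,0,3,0,0,0,1,-0.5,-0.8,5,0,0,0,1,-1.5,-2.3,6,0,0,0,1,-3,-4.3,6,0,0,0,1,-4.5,-6.5,6,0,0,0,1,-6,-8.8,6,0,0,0,1,-7.5,-11,6,0,0,0,1,-9,-13.2,6,0,0,0,1,-10.5,-15.4,6,0,0,0,1,-12,-17.6,6,0,0,0,1,-13.3,-19.5,6,0,0,0]
}}

```text
time_s: 10.6
ee_pos: [0.4103, -0.2175, 0.2184]
eef_rot: [-3.139, -0.002, -1.18]
force: [0.2, 0.1, -1.8]
grip_width: 0.0268
```

Call:
{"method": "carry_out", "body": {
  "commands": [1,-1.2,-1.7,0,0,0,0,1,-2.3,-3.3,0,0,0,0,1,-3,-4.3,0,0,0,0,1,-3,-4.3,0,0,0,0,1,-3,-4.3,0,0,0,0]
}}

```text
time_s: 11.02
ee_pos: [0.3802, -0.2606, 0.2189]
eef_rot: [-3.139, -0.002, -1.182]
force: [0.3, 0.4, -1.7]
grip_width: 0.0271
```

Call:
{"method": "carry_out", "body": {
  "commands": [1,0,0,-1,0,0,0,1,0,0,-2.5,0,0,0,1,0,0,-4,0,0,0,1,0,0,-5.2,0,0,0,1,0,0,-5.9,0,0,0,1,0,0,-6.3,0,0,0,1,0,0,-6.5,0,0,0,1,0,0,-6.5,0,0,0,1,0,0,-6.5,0,0,0]
}}

```text
time_s: 11.77
ee_pos: [0.3804, -0.2606, 0.1543]
eef_rot: [-3.138, -0.003, -1.182]
force: [-0.0, 0.4, -1.4]
grip_width: 0.0266
```

Just about touching; nudge 1 mm and release, then rise and head toward the amber bottle.

Call:
{"method": "carry_out", "body": {
  "commands": [1,0,0,-0.1,0,0,0,1,0,0,-0.1,0,0,0,0.3,0,0,-0.1,0,0,0,0.1,0,0,-0.1,0,0,0,-0.2,0,0,-0.1,0,0,0,-0.2,0,0,-0.1,0,0,0,-0.2,0,0,1,0,0,0,-0.2,0,0,3,0,0,0,-0.2,0,0,6,0,0,0,-0.2,0.5,1,9,0,0,0,-0.2,2,4,9,0,0,0,-0.2,3.5,7,9,0,0,0]
}}

```text
time_s: 12.77
ee_pos: [0.416, -0.1905, 0.2459]
eef_rot: [-3.136, -0.005, -1.184]
force: [0.6, -0.5, -0.5]
grip_width: 0.0563
```

Call:
{"method": "carry_out", "body": {
  "commands": [-0.2,2,3,0,0,0,0,-0.2,4,6,0,0,0,0,-0.2,6,8.5,0,0,0,0,-0.2,8,11,0,0,0,0,-0.2,9,13,0,0,0,0,-0.2,10,15,0,0,0,0,-0.2,10,15,0,0,0,0,-0.2,10,15,0,0,0,0]
}}

```text
time_s: 13.43
ee_pos: [0.5161, -0.0399, 0.2456]
eef_rot: [-3.137, -0.005, -1.182]
force: [-0.6, 0.1, 0.6]
grip_width: 0.0567
```

```bash
python3 w.py 3
```

```text
[ 0.5158 -0.0407  0.2457] [[0.38, -0.93, 0.0], [-0.89, -0.36, 0.28], [-0.26, -0.11, -0.96]]
vial 0.84 zt 69 mean [600.7  -8.8] circ [600.6  -8.9] 11.8 480
pet_bottle 0.91 zt 205 mean [ 540.6 -233.8] circ [ 541.7 -239. ] 12.4 316
cylinder 0.62 zt 314 mean [543.8 -68.1] circ [548.1 -63.7] 13.2 12
amber_bottle 0.79 zt 193 mean [581.9  42.3] circ [581.6  42.5] 14.4 1734
amber_bottle 0.62 zt 94 mean [612.8 161. ] circ [614.9 163.2] 11.6 179
```

View pics/w3.png

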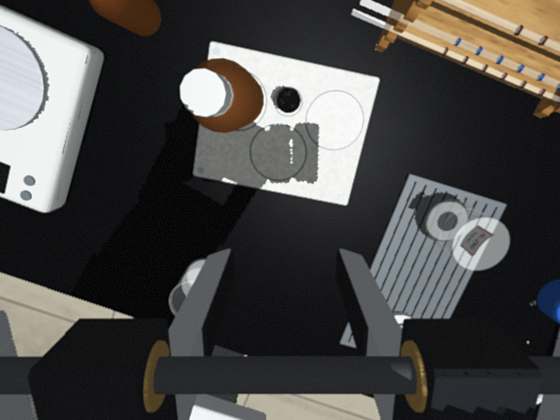

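Wrist view: amber bottle (225,95) and vial (287,98) on rack, rings of the two emptied places free, PET standing on the far end of the mat (base 440,215). Now the amber bottle.

Call:
{"method": "carry_out", "body": {
  "commands": [-0.2,2,2.5,0,0,0,0,-0.2,4,5,0,0,0,0,-0.2,6,7.5,0,0,0,0,-0.2,6.6,8.4,-1,0,0,0,-0.2,6.6,8.4,-3,0,0,0,-0.2,6.6,8.4,-3,0,0,0,-0.2,6.6,8.4,-3,0,0,0]
}}

```text
time_s: 14.27
ee_pos: [0.5811, 0.042, 0.2154]
eef_rot: [-3.138, -0.005, -1.186]
force: [-1.0, 0.7, 1.0]
grip_width: 0.0566
```

Call:
{"method": "carry_out", "body": {
  "commands": [-0.2,0,0,-1,0,0,0,-0.2,0,0,-3,0,0,0,-0.2,0,0,-4.7,0,0,0,-0.2,0,0,-5.6,0,0,0,-0.2,0,0,-5.6,0,0,0,-0.2,0,0,-5.6,0,0,0,0.1,0,0,-5.6,0,0,0,0.4,0,0,-5.6,0,0,0,0.7,0,0,-5.6,0,0,0,1,0,0,-5.6,0,0,0,1,0,0,-5.6,0,0,0,1,0,0,-5.6,0,0,0],
  "force": 25
}}

```text
time_s: 15.27
ee_pos: [0.5813, 0.042, 0.1598]
eef_rot: [-3.137, -0.005, -1.186]
force: [0.6, -0.6, 2.5]
grip_width: 0.0286
```

Call:
{"method": "carry_out", "body": {
  "commands": [1,0,0,1,0,0,0,1,0,0,3,0,0,0,1,0,0,5.5,0,0,0,1,0,0,8,0,0,0,1,0,-0.5,9,0,0,0,1,-1,-2,9,0,0,0,1,-2.3,-4,9,0,0,0,1,-3.6,-6,9,0,0,0,1,-4.9,-8,9,0,0,0,1,-6.2,-10,9,0,0,0,1,-7.5,-12,9,0,0,0,1,-8.5,-13.5,9,0,0,0]
}}

```text
time_s: 16.27
ee_pos: [0.495, -0.0945, 0.2494]
eef_rot: [-3.138, -0.005, -1.186]
force: [-0.1, -0.1, -2.2]
grip_width: 0.0285
```

Call:
{"method": "carry_out", "body": {
  "commands": [1,-1,-1.5,0,0,0,0,1,-2,-3.3,0,0,0,0,1,-3,-5.3,0,0,0,0,1,-3.4,-7.5,0,0,0,0,1,-3.4,-9.8,0,0,0,0,1,-3.4,-12,0,0,0,0,1,-3.4,-14,0,0,0,0,1,-3.4,-15.3,0,0,0,0,1,-3.4,-16,0,0,0,0,1,-3.4,-16,0,0,0,0,1,-3.4,-16,0,0,0,0]
}}

```text
time_s: 17.18
ee_pos: [0.4609, -0.2541, 0.2491]
eef_rot: [-3.139, -0.004, -1.186]
force: [-0.5, -0.3, -3.2]
grip_width: 0.0284
```

Lower to TCP z ≈ 0.1555 (−9.4).

Call:
{"method": "carry_out", "body": {
  "commands": [1,0,0,-1,0,0,0,1,0,0,-3,0,0,0,1,0,0,-5,0,0,0,1,0,0,-7,0,0,0,1,0,0,-8.3,0,0,0,1,0,0,-9,0,0,0,1,0,0,-9.3,0,0,0,1,0,0,-9.4,0,0,0,1,0,0,-9.4,0,0,0,1,0,0,-9.4,0,0,0]
}}

```text
time_s: 18.02
ee_pos: [0.4613, -0.2538, 0.1558]
eef_rot: [-3.138, -0.005, -1.186]
force: [-0.4, 0.1, 1.2]
grip_width: 0.0286
```

Call:
{"method": "carry_out", "body": {
  "commands": [0.3,0,0,0,0,0,0,0.1,0,0,0,0,0,0,-0.2,0,0,0,0,0,0,-0.2,0,0,0,0,0,0,-0.2,0,0,1,0,0,0,-0.2,0,0,3,0,0,0,-0.2,0,0,6,0,0,0,-0.2,0.5,1,9,0,0,0,-0.2,1.5,4,9,0,0,0,-0.2,2.5,7,9,0,0,0,-0.2,3.5,10,9,0,0,0,-0.2,4.5,13,9,0,0,0]
}}

```text
time_s: 19.02
ee_pos: [0.5065, -0.1225, 0.2468]
eef_rot: [-3.137, -0.006, -1.186]
force: [1.1, -1.0, 1.2]
grip_width: 0.0565
```

Call:
{"method": "carry_out", "body": {
  "commands": [-0.2,1,3,0,0,0,0,-0.2,2,5,0,0,0,0,-0.2,3,6.5,0,0,0,0,-0.2,3,7,0,0,0,0,-0.2,3,7,0,0,0,0,-0.2,3,7,0,0,0,0]
}}

```text
time_s: 19.52
ee_pos: [0.5362, -0.053, 0.2471]
eef_rot: [-3.137, -0.006, -1.186]
force: [-0.0, -0.4, 0.4]
grip_width: 0.0567
```

```bash
python3 w.py 4; python3 - <<'E'
from h import *
p,d=viewer.camera("scene"); cv2.imwrite("pics/s4.png",cv2.resize(p[130:290,190:370],None,fx=3.5,fy=3.5))
W=cloud("scene",d)
m=(W[...,2]>.13)&(abs(W[...,0]-.46)<.14)&(abs(W[...,1]+.25)<.08)
n,lab=cv2.connectedComponents(m.astype(np.uint8))
for k in range(1,n):
    P=W[lab==k]
    if len(P)>15: T=P[P[:,2]>P[:,2].max()-.02]; print(len(P),np.round(P[:,2].max(),3),np.round(np.median(T,0),3))
E
```

```text
[ 0.5362 -0.0533  0.2471] [[0.37, -0.93, 0.01], [-0.89, -0.36, 0.28], [-0.26, -0.11, -0.96]]
vial 0.63 zt 69 mean [600.8  -9. ] circ [600.7  -8.9] 11.7 459
pet_bottle 0.67 zt 209 mean [ 545.6 -242.5] circ [ 544.6 -244.5] 14.8 1208
amber_bottle 0.56 zt 116 mean [ 497.3 -218.4] circ [ 533.5 -161.9] 104.9 164
amber_bottle 0.56 zt 124 mean [618.1 163. ] circ [620.9 164.9] 9.6 288
73 0.212 [ 0.543 -0.238  0.206]
223 0.192 [ 0.461 -0.245  0.186]
208 0.202 [ 0.382 -0.253  0.198]
```

View pics/s4.png

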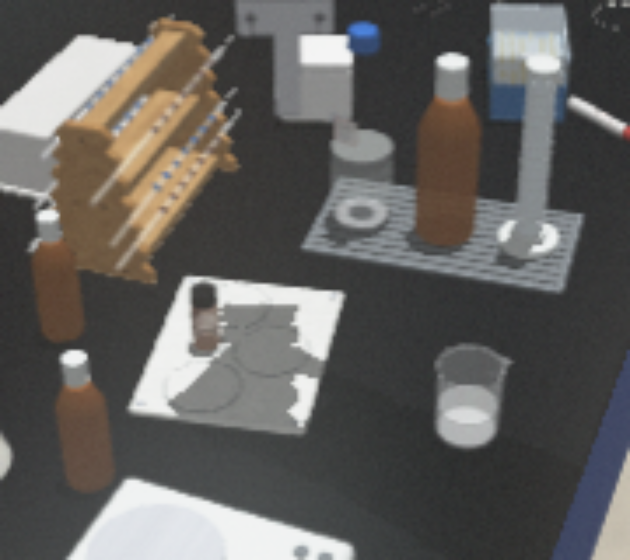

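All three stand on the mat and the vial stays on the rack (205,320). Next, the vial.

Call:
{"method": "carry_out", "body": {
  "commands": [-0.2,2.5,2,0,0,0,0,-0.2,5,4,-1,0,0,0,-0.2,6.5,4.5,-4,0,0,0,-0.2,6.5,4.5,-7,0,0,0,-0.2,6.5,4.5,-10,0,0,0,-0.2,6.5,4.5,-13,0,0,0,-0.2,6.5,4.5,-15,0,0,0,-0.2,6.5,4.5,-15.5,0,0,0,-0.2,6.5,4.5,-15.5,0,0,0,-0.2,6.5,4.5,-15.5,0,0,0]
}}

```text
time_s: 20.65
ee_pos: [0.6019, -0.0084, 0.0932]
eef_rot: [-3.136, -0.006, -1.188]
force: [0.4, -0.2, -0.1]
grip_width: 0.0563
```

```bash
python3 w.py 5
```

```text
[ 0.6022 -0.0084  0.0937] [[0.37, -0.93, 0.01], [-0.89, -0.36, 0.28], [-0.26, -0.11, -0.96]]
vial 0.92 zt 68 mean [601.7  -8.6] circ [601.1  -8.8] 11.7 1079
pet_bottle 0.54 zt 75 mean [ 554.9 -215.3] circ [ 599.1 -132.5] 99.7 44
amber_bottle 0.92 zt 120 mean [725.8   7.9] circ [728.2   7.8] 6.8 254
amber_bottle 0.65 zt 86 mean [625.3 152.8] circ [623.8 158.1] 15.3 796
```

Centred within 1 mm. Down and grip.

Call:
{"method": "carry_out", "body": {
  "commands": [-0.2,0,0,-2,0,0,0,-0.2,0,0,-4.5,0,0,0,-0.2,0,0,-6.5,0,0,0,-0.2,0,0,-7.2,0,0,0,-0.2,0,0,-7.2,0,0,0,0.1,0,0,-7.2,0,0,0,0.3,0,0,-7.2,0,0,0,0.5,0,0,-7.2,0,0,0,0.7,0,0,-7.2,0,0,0,1,0,0,-7.2,0,0,0,1,0,0,-7.2,0,0,0,1,0,0,-7.2,0,0,0],
  "force": 10
}}

```text
time_s: 21.9
ee_pos: [0.6021, -0.0082, 0.0216]
eef_rot: [-3.135, -0.007, -1.187]
force: [-0.7, 0.0, 4.7]
grip_width: 0.0245
```

Call:
{"method": "carry_out", "body": {
  "commands": [1,0,0,2,0,0,0,1,0,0,5,0,0,0,1,0,0,8,0,0,0,1,0,0,11,0,0,0,1,-1,2,13,0,0,0,1,-2.5,5,13,0,0,0,1,-4,8,13,0,0,0,1,-5,11,13,0,0,0,1,-6,14,13,0,0,0,1,-7,17,13,0,0,0,1,-7.7,20,13,0,0,0,1,-8.4,23,13,0,0,0]
}}

```text
time_s: 22.9
ee_pos: [0.5174, 0.2232, 0.1518]
eef_rot: [-3.135, -0.007, -1.187]
force: [1.0, 0.1, 0.1]
grip_width: 0.0246
```

Call:
{"method": "carry_out", "body": {
  "commands": [1,-0.5,2.5,0,0,0,0,1,-0.9,4.5,0,0,0,0,1,-0.9,4.7,0,0,0,0,1,-0.9,4.7,0,0,0,0,1,-0.9,4.7,-2,0,0,0,1,-0.9,4.7,-4,0,0,0,1,-0.9,4.7,-4,0,0,0,1,-0.9,4.7,-4,0,0,0]
}}

```text
time_s: 23.57
ee_pos: [0.5084, 0.269, 0.1115]
eef_rot: [-3.136, -0.007, -1.188]
force: [-0.5, -0.7, 0.2]
grip_width: 0.0244
```

Call:
{"method": "carry_out", "body": {
  "commands": [1,0.1,-0.1,-1,0,0,0,1,0.1,-0.1,-2.5,0,0,0,1,0.1,-0.1,-3.5,0,0,0,1,0.1,-0.1,-4,0,0,0,1,0.1,-0.1,-4.2,0,0,0,1,0.1,-0.1,-4.2,0,0,0,1,0.1,-0.1,-4.3,0,0,0,1,0.1,-0.1,-4.3,0,0,0]
}}

```text
time_s: 24.23
ee_pos: [0.5096, 0.2682, 0.0689]
eef_rot: [-3.136, -0.007, -1.188]
force: [-0.3, 0.1, -0.3]
grip_width: 0.0244
```

Call:
{"method": "carry_out", "body": {
  "commands": [1,0,0,-0.1,0,0,0,1,0,0,-0.1,0,0,0,1,0,0,-0.1,0,0,0]
}}

```text
time_s: 24.48
ee_pos: [0.5099, 0.2683, 0.0686]
eef_rot: [-3.134, -0.007, -1.188]
force: [-0.7, -1.3, 6.5]
grip_width: 0.0244
```

Contact. Release, rise and look.

Call:
{"method": "carry_out", "body": {
  "commands": [0.4,0,0,0,0,0,0,0.2,0,0,0,0,0,0,0,0,0,0,0,0,0,-0.2,0,0,0,0,0,0,-0.2,0,0,1,0,0,0,-0.2,0,0,3.5,0,0,0,-0.2,0,0,7,0,0,0,-0.2,0,0,11,0,0,0,-0.2,0,0,15,0,0,0,-0.2,0,0,18,0,0,0,-0.2,0,0,18.5,0,0,0,-0.2,0,0,18.5,0,0,0]
}}

```text
time_s: 25.48
ee_pos: [0.5104, 0.2685, 0.2563]
eef_rot: [-3.13, -0.007, -1.188]
force: [0.7, 0.1, -1.2]
grip_width: 0.0567
```

```bash
python3 w.py 6; python3 - <<'E'
from h import *
p,d=viewer.camera("scene"); cv2.imwrite("pics/s6.png",cv2.resize(p[200:345,180:330],None,fx=4,fy=4))
W=cloud("scene",d); m=(W[...,2]>.1)&(W[...,2]<.125)&(np.hypot(W[...,0]-.509,W[...,1]-.267)<.04); print(m.sum(),np.round(np.median(W[m],0),4))
E
```

```text
[0.5099 0.2682 0.2539] [[0.37, -0.93, 0.01], [-0.89, -0.36, 0.28], [-0.25, -0.11, -0.96]]
vial 0.75 zt 116 mean [508.9 268.8] circ [508.4 268.6] 11.8 469
pet_bottle 0.39 zt 9 mean [5.671e+02 1.000e-01] circ [570.7 -14.1] 119.7 14438
amber_bottle 0.82 zt 124 mean [621.9 168. ] circ [622.  167.2] 9.9 420
amber_bottle 0.66 zt 20 mean [723.9  25.2] circ [725.9  23.6] 11.2 68
93 [0.506  0.2723 0.1127]
```

View pics/w6.png

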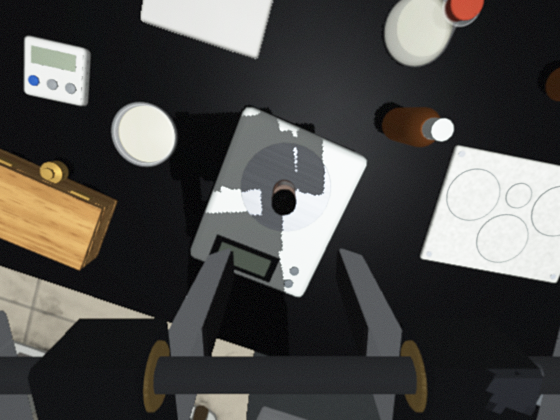

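Vial stands upright in the middle of the pan (285,200), within 2 mm. Back to the mat for the amber bottle.

Call:
{"method": "carry_out", "body": {
  "commands": [-0.2,0,-3,0,0,0,0,-0.2,0,-6.5,0,0,0,0,-0.2,0,-10,0,0,0,0,-0.2,0,-13.5,0,0,0,0,-0.2,-1,-17,0,0,0,0,-0.2,-2,-20.5,0,0,0,0,-0.2,-3,-24,0,0,0,0,-0.2,-4,-27.5,0,0,0,0,-0.2,-4.9,-31,0,0,0,0,-0.2,-4.9,-34.5,0,0,0,0,-0.2,-4.9,-38,0,0,0,0,-0.2,-4.9,-41,0,0,0,0]
}}

```text
time_s: 26.78
ee_pos: [0.46, -0.1439, 0.2518]
eef_rot: [-3.137, -0.007, -1.189]
force: [0.5, 0.0, 1.0]
grip_width: 0.0564
```

Call:
{"method": "carry_out", "body": {
  "commands": [-0.2,0,-3,0,0,0,0,-0.2,0,-6,0,0,0,0,-0.2,0,-9,0,0,0,0,-0.2,0,-11,0,0,0,0,-0.2,0,-11.2,-2,0,0,0,-0.2,0,-11.2,-4,0,0,0,-0.2,0,-11.2,-4,0,0,0,-0.2,0,-11.2,-4,0,0,0]
}}

```text
time_s: 27.45
ee_pos: [0.4596, -0.2556, 0.2111]
eef_rot: [-3.139, -0.005, -1.189]
force: [0.2, 0.5, 0.1]
grip_width: 0.0564
```

Call:
{"method": "carry_out", "body": {
  "commands": [-0.2,0.2,0.2,-1,0,0,0,-0.2,0.2,0.2,-3,0,0,0,-0.2,0.2,0.2,-4.7,0,0,0,-0.2,0.2,0.2,-5.5,0,0,0,-0.2,0.2,0.2,-5.5,0,0,0,-0.2,0.2,0.2,-5.5,0,0,0,0.1,0.2,0.2,-5.5,0,0,0,0.4,0.2,0.2,-5.5,0,0,0,0.7,0.2,0.2,-5.5,0,0,0,1,0.2,0.2,-5.5,0,0,0,1,0.2,0.2,-5.5,0,0,0,1,0.2,0.2,-5.5,0,0,0],
  "force": 25
}}

```text
time_s: 28.45
ee_pos: [0.4617, -0.2537, 0.1565]
eef_rot: [-3.138, -0.005, -1.189]
force: [-0.3, 0.9, 2.7]
grip_width: 0.0287
```

Call:
{"method": "carry_out", "body": {
  "commands": [1,0,0,1,0,0,0,1,0,0,3,0,0,0,1,0,0.5,4.5,0,0,0,1,0,2,5,0,0,0,1,0,4,5,0,0,0,1,0,6.5,5,0,0,0,1,0.5,9,5,0,0,0,1,2,11.5,5,0,0,0,1,3.5,14,5,0,0,0,1,5,16.5,5,0,0,0,1,6.5,19,5,0,0,0,1,8,21,5,0,0,0]
}}

```text
time_s: 29.45
ee_pos: [0.5417, -0.041, 0.2063]
eef_rot: [-3.139, -0.005, -1.188]
force: [0.2, 0.0, -3.5]
grip_width: 0.0283
```

Call:
{"method": "carry_out", "body": {
  "commands": [1,1.5,2.3,0,0,0,0,1,2.8,4.6,0,0,0,0,1,3.6,6.8,0,0,0,0,1,3.9,8.2,0,0,0,0,1,3.9,8.5,0,0,0,0,1,3.9,8.5,0,0,0,0,1,3.9,8.5,0,0,0,0]
}}

```text
time_s: 30.03
ee_pos: [0.5802, 0.0436, 0.2062]
eef_rot: [-3.139, -0.005, -1.188]
force: [1.3, -0.5, -3.9]
grip_width: 0.0281
```

Call:
{"method": "carry_out", "body": {
  "commands": [1,0.1,-0.1,-1,0,0,0,1,0.1,-0.1,-2.5,0,0,0,1,0.1,-0.1,-3.6,0,0,0,1,0.1,-0.1,-4.2,0,0,0,1,0.1,-0.1,-4.5,0,0,0,1,0.1,-0.1,-4.6,0,0,0,1,0.1,-0.1,-4.6,0,0,0,1,0.1,-0.1,-4.6,0,0,0]
}}

```text
time_s: 30.7
ee_pos: [0.5814, 0.0424, 0.1606]
eef_rot: [-3.139, -0.005, -1.188]
force: [-0.3, -1.0, -1.5]
grip_width: 0.0288
```

Nearly settled; 1 mm down, release, rise, then toward the cylinder at (380.5, −260.6).

Call:
{"method": "carry_out", "body": {
  "commands": [1,0,0,-0.1,0,0,0,1,0,0,-0.1,0,0,0,0.3,0,0,-0.1,0,0,0,0.1,0,0,-0.1,0,0,0,-0.2,0,0,-0.1,0,0,0,-0.2,0,0,0,0,0,0,-0.2,0,0,2,0,0,0,-0.2,0,0,5,0,0,0,-0.2,0,0,8,0,0,0,-0.2,-1.5,-1.5,9,0,0,0,-0.2,-4,-4,9,0,0,0,-0.2,-6,-7,9,0,0,0]
}}

```text
time_s: 31.7
ee_pos: [0.5205, -0.0275, 0.2511]
eef_rot: [-3.138, -0.006, -1.186]
force: [1.5, -0.7, -0.5]
grip_width: 0.0562
```

```bash
python3 w.py 7
```

```text
[ 0.5181 -0.0319  0.2511] [[0.37, -0.93, 0.01], [-0.89, -0.36, 0.28], [-0.26, -0.11, -0.96]]
vial 0.92 zt 76 mean [510.4 256.3] circ [510.1 259.7] 9.6 85
pet_bottle 0.6 zt 200 mean [ 541.  -233.1] circ [ 542.3 -236.4] 11.0 288
cylinder 0.52 zt 14 mean [ 402.  -243.8] circ [ 402.  -245.8] 6.4 36
amber_bottle 0.9 zt 193 mean [581.5  42.6] circ [581.1  42.7] 14.4 1594
amber_bottle 0.64 zt 123 mean [616.1 162.3] circ [617.6 163.4] 7.6 135
```

Call:
{"method": "carry_out", "body": {
  "commands": [-0.2,-1.8,-3,0,0,0,0,-0.2,-3.6,-6,0,0,0,0,-0.2,-5.4,-9,0,0,0,0,-0.2,-7.2,-12,0,0,0,0,-0.2,-9,-15,0,0,0,0,-0.2,-10.8,-18,0,0,0,0,-0.2,-12.3,-20.5,0,0,0,0,-0.2,-13.4,-22.3,0,0,0,0,-0.2,-13.7,-22.8,-1.5,0,0,0,-0.2,-13.7,-22.8,-3,0,0,0,-0.2,-13.7,-22.8,-3,0,0,0,-0.2,-13.7,-22.8,-3,0,0,0]
}}

```text
time_s: 32.95
ee_pos: [0.3853, -0.2549, 0.2206]
eef_rot: [-3.139, -0.004, -1.188]
force: [0.3, 0.3, -0.1]
grip_width: 0.0569
```

Call:
{"method": "carry_out", "body": {
  "commands": [-0.2,-0.5,-0.5,0,0,0,0,-0.2,-0.5,-0.5,-1.5,0,0,0,-0.2,-0.5,-0.5,-3.5,0,0,0,-0.2,-0.5,-0.5,-5.5,0,0,0,-0.2,-0.5,-0.5,-6.6,0,0,0,-0.2,-0.5,-0.5,-6.6,0,0,0,0.1,-0.5,-0.5,-6.6,0,0,0,0.4,-0.5,-0.5,-6.6,0,0,0,0.7,-0.5,-0.5,-6.6,0,0,0,1,-0.5,-0.5,-6.6,0,0,0,1,-0.5,-0.5,-6.6,0,0,0,1,-0.5,-0.5,-6.6,0,0,0],
  "force": 20
}}

```text
time_s: 33.95
ee_pos: [0.3806, -0.2602, 0.1551]
eef_rot: [-3.138, -0.005, -1.188]
force: [-0.3, -0.7, 3.5]
grip_width: 0.0264
```

Call:
{"method": "carry_out", "body": {
  "commands": [1,0,0,1,0,0,0,1,0,0,3,0,0,0,1,0.3,0.6,5,0,0,0,1,1.2,2,5,0,0,0,1,2.6,4,5,0,0,0,1,4,6.2,5,0,0,0,1,5.5,8.4,5,0,0,0,1,7,10.6,5,0,0,0,1,8.5,12.8,5,0,0,0,1,10,15,5,0,0,0,1,11.5,17.1,5,0,0,0,1,12.8,19,5,0,0,0]
}}

```text
time_s: 34.95
ee_pos: [0.5092, -0.0687, 0.2057]
eef_rot: [-3.138, -0.005, -1.187]
force: [-0.4, 0.0, -0.7]
grip_width: 0.0266
```

Call:
{"method": "carry_out", "body": {
  "commands": [1,1.4,1.9,0,0,0,0,1,2.5,3.4,0,0,0,0,1,3.2,4.5,0,0,0,0,1,3.5,4.9,0,0,0,0,1,3.5,4.9,0,0,0,0,1,3.5,4.9,0,0,0,0]
}}

```text
time_s: 35.45
ee_pos: [0.5438, -0.0202, 0.2058]
eef_rot: [-3.139, -0.005, -1.188]
force: [-0.1, 0.2, -2.4]
grip_width: 0.0267
```

Call:
{"method": "carry_out", "body": {
  "commands": [1,0.1,-0.1,-1,0,0,0,1,0.1,-0.1,-2.5,0,0,0,1,0.1,-0.1,-3.6,0,0,0,1,0.1,-0.1,-4.2,0,0,0,1,0.1,-0.1,-4.5,0,0,0,1,0.1,-0.1,-4.7,0,0,0,1,0.1,-0.1,-4.7,0,0,0,1,0.1,-0.1,-4.7,0,0,0]
}}

```text
time_s: 36.12
ee_pos: [0.545, -0.0214, 0.1592]
eef_rot: [-3.138, -0.005, -1.188]
force: [-0.9, 0.1, -1.3]
grip_width: 0.0267
```

Call:
{"method": "carry_out", "body": {
  "commands": [1,0,0,-0.1,0,0,0,1,0,0,-0.1,0,0,0,0.4,0,0,-0.1,0,0,0,0.1,0,0,-0.1,0,0,0,-0.2,0,0,-0.1,0,0,0,-0.2,0,0,0,0,0,0,-0.2,0,0,2,0,0,0,-0.2,0,0,5,0,0,0,-0.2,0,0,8,0,0,0,-0.2,0,-2,9.5,0,0,0,-0.2,0,-4,9.5,0,0,0,-0.2,0,-6,9.5,0,0,0]
}}

```text
time_s: 37.12
ee_pos: [0.5453, -0.0819, 0.2555]
eef_rot: [-3.136, -0.006, -1.187]
force: [-0.1, -0.3, 0.0]
grip_width: 0.0565
```

Call:
{"method": "carry_out", "body": {
  "commands": [-0.2,-0.5,-2,0,0,0,0,-0.2,-1,-4,0,0,0,0,-0.2,-1,-5,0,0,0,0,-0.2,-1,-5,0,0,0,0,-0.2,-1,-5,0,0,0,0]
}}

```text
time_s: 37.53
ee_pos: [0.5354, -0.1318, 0.2554]
eef_rot: [-3.136, -0.006, -1.188]
force: [0.2, 0.7, 0.6]
grip_width: 0.0563
```

```bash
python3 w.py 8
```

```text
[ 0.5355 -0.1313  0.2554] [[0.37, -0.93, 0.01], [-0.89, -0.36, 0.28], [-0.26, -0.11, -0.96]]
pet_bottle 0.62 zt 209 mean [ 545.6 -243.5] circ [ 545.2 -244.5] 14.3 1176
cylinder 0.87 zt 203 mean [546.2 -22.2] circ [545.5 -21.7] 15.5 1733
cylinder 0.44 zt 5 mean [ 462.5 -234.9] circ [ 461.9 -251.4] 138.3 10907
amber_bottle 0.75 zt 193 mean [581.7  41.4] circ [581.4  42.3] 14.8 1799
amber_bottle 0.59 zt 77 mean [606.5 156.1] circ [607.4 156.4] 7.2 69
```

View pics/w8.png

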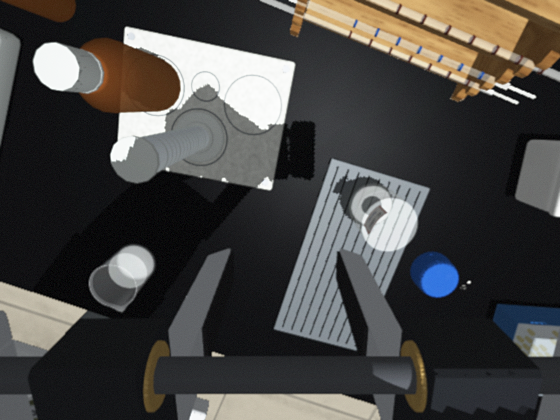

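Amber and cylinder are back within 2 mm. PET at (545, −244.5) is last.

Call:
{"method": "carry_out", "body": {
  "commands": [-0.2,0.3,-2,0,0,0,0,-0.2,0.6,-5,0,0,0,0,-0.2,0.9,-8,0,0,0,0,-0.2,0.9,-10.5,0,0,0,0,-0.2,0.9,-11.3,-1,0,0,0,-0.2,0.9,-11.3,-2.8,0,0,0,-0.2,0.9,-11.3,-2.8,0,0,0,-0.2,0.9,-11.3,-2.8,0,0,0]
}}

```text
time_s: 38.45
ee_pos: [0.5443, -0.2432, 0.2267]
eef_rot: [-3.137, -0.005, -1.185]
force: [0.8, 0.8, 0.2]
grip_width: 0.0564
```

Down to z ≈ 0.174 (−5.25) and grip.

Call:
{"method": "carry_out", "body": {
  "commands": [-0.2,0.1,-0.1,-1,0,0,0,-0.2,0.1,-0.1,-3,0,0,0,-0.2,0.1,-0.1,-4.7,0,0,0,-0.2,0.1,-0.1,-5.2,0,0,0,-0.2,0.1,-0.1,-5.2,0,0,0,-0.2,0.1,-0.1,-5.2,0,0,0,0.1,0.1,-0.1,-5.2,0,0,0,0.4,0.1,-0.1,-5.2,0,0,0,0.7,0.1,-0.1,-5.2,0,0,0,1,0.1,-0.1,-5.2,0,0,0,1,0.1,-0.1,-5.2,0,0,0,1,0.1,-0.1,-5.2,0,0,0],
  "force": 25
}}

```text
time_s: 39.45
ee_pos: [0.5454, -0.2444, 0.1751]
eef_rot: [-3.137, -0.005, -1.185]
force: [0.7, -0.6, 2.0]
grip_width: 0.0286
```

Call:
{"method": "carry_out", "body": {
  "commands": [1,0,0,1,0,0,0,1,0,0,3,0,0,0,1,0.5,0.8,5,0,0,0,1,1.5,2.5,5,0,0,0,1,2.7,4.6,5,0,0,0,1,3.8,6.8,5,0,0,0,1,4.6,9,5,0,0,0,1,5.2,11.3,5,0,0,0,1,5.5,13.5,5,0,0,0,1,5.5,15.5,5,0,0,0,1,5.5,17,5,0,0,0,1,5.5,17.6,5,0,0,0]
}}

```text
time_s: 40.45
ee_pos: [0.6004, -0.0665, 0.2253]
eef_rot: [-3.137, -0.005, -1.184]
force: [-0.9, -0.4, -2.8]
grip_width: 0.0288
```

Call:
{"method": "carry_out", "body": {
  "commands": [1,0,0,0,0,0,0,1,0,0,0,0,0,0,1,0,0,0,0,0,0]
}}

```text
time_s: 40.7
ee_pos: [0.6003, -0.0674, 0.2254]
eef_rot: [-3.137, -0.005, -1.184]
force: [1.0, -0.3, -3.5]
grip_width: 0.0287
```

Call:
{"method": "carry_out", "body": {
  "commands": [1,0.1,-0.1,-1,0,0,0,1,0.1,-0.1,-2.5,0,0,0,1,0.1,-0.1,-3.6,0,0,0,1,0.1,-0.1,-4.2,0,0,0,1,0.1,-0.1,-4.5,0,0,0,1,0.1,-0.1,-4.7,0,0,0,1,0.1,-0.1,-4.7,0,0,0,1,0.1,-0.1,-4.7,0,0,0]
}}

```text
time_s: 41.37
ee_pos: [0.6017, -0.0686, 0.1791]
eef_rot: [-3.136, -0.006, -1.185]
force: [0.6, 0.2, 0.3]
grip_width: 0.0285
```

Contact reached. Release, rise and step away.

Call:
{"method": "carry_out", "body": {
  "commands": [0.4,0,0,0,0,0,0,0.1,0,0,0,0,0,0,-0.2,0,0,0,0,0,0,-0.2,0,0,0,0,0,0,-0.2,0,0,1,0,0,0,-0.2,0,0,3,0,0,0,-0.2,0,0,6,0,0,0,-0.2,0,0,8,0,0,0,-0.2,-1.5,-2,8.5,0,0,0,-0.2,-4,-4.5,8.5,0,0,0,-0.2,-6.5,-7,8.5,0,0,0,-0.2,-9,-9.5,8.5,0,0,0]
}}

```text
time_s: 42.37
ee_pos: [0.5106, -0.1643, 0.265]
eef_rot: [-3.135, -0.007, -1.184]
force: [0.4, -0.8, 0.4]
grip_width: 0.0566
```

Call:
{"method": "carry_out", "body": {
  "commands": [-0.2,-2,-2,0,0,0,0,-0.2,-4,-4,0,0,0,0,-0.2,-6,-6,0,0,0,0,-0.2,-6,-6,0,0,0,0,-0.2,-6,-6,0,0,0,0,-0.2,-6,-6,0,0,0,0]
}}

```text
time_s: 42.87
ee_pos: [0.451, -0.224, 0.2657]
eef_rot: [-3.135, -0.007, -1.184]
force: [0.7, -0.2, -0.4]
grip_width: 0.0562
```

```bash
python3 w.py 9; python3 - <<'E'
from h import *
p,d=viewer.camera("scene"); cv2.imwrite("pics/s9.png",cv2.resize(p[130:345,160:370],None,fx=2.7,fy=2.7))
W=cloud("scene",d)
for th in("flask","white_box","beaker","vial"):
    for r in nets.silhouettes("scene",th)[:2]:
        P=W[r["region"]&(d>0)]; z=P[:,2]; T=P[z>np.percentile(z,97)-.006]; print(th,round(r["confidence"],2),np.round(T.mean(0)*1e3))
p,d=viewer.camera("top"); W=cloud("top",d); m=(W[...,2]>.1)&(W[...,2]<.125)&(np.hypot(W[...,0]-.509,W[...,1]-.267)<.04); print("vial top",m.sum(),np.round(np.median(W[m],0),4))
E
```

```text
[ 0.4511 -0.2238  0.2654] [[0.38, -0.93, 0.01], [-0.89, -0.36, 0.28], [-0.26, -0.11, -0.96]]
pet_bottle 0.74 zt 90 mean [578.1 -80.3] circ [580.7 -79.3] 18.0 292
pet_bottle 0.46 zt 5 mean [ 470.2 -249.3] circ [ 460.9 -250. ] 138.4 20069
cylinder 0.79 zt 170 mean [535.  -29.9] circ [536.3 -28. ] 8.1 179
flask 0.83 [720. 193. 112.]
flask 0.66 [598. -68. 212.]
white_box 0.59 [ 661. -422.   75.]
beaker 0.6 [360.   2.  67.]
vial 0.71 [506. 268. 114.]
vial top 74 [0.5085 0.2642 0.1158]
```

View pics/s9.png

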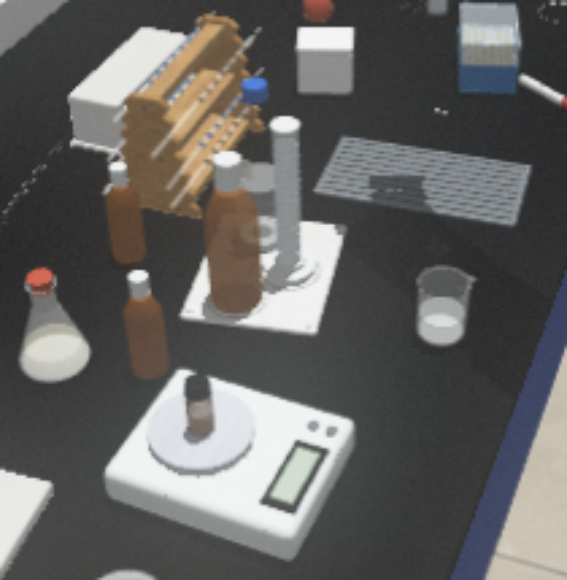

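All three are upright on the rack, the vial is on the pan (200,405), the mat is empty and the bystanders are where they were.

```bash
python3 -c "
from station import ticket; print(ticket.hand_in())"
```

```text
the job is handed in; nothing more can be done
None
```

The job is done and handed in at about 43 s of the 141 s allowed; the hand-in gives no verdict, so the result rests on my own checks. I moved the PET bottle, cylinder and amber bottle to the side mat and set the vial on the pan. Then I put the amber bottle, cylinder and PET bottle back in that order.

| Thing | Last check | Limit |
|---|---|---|
| Vial | upright, released, within about 3 mm of the pan centre in all three cameras | 15 mm |
| Amber bottle | within 1 mm of its start (wrist camera) | 15 mm |
| Cylinder | within 2 mm of its start (wrist camera) | 15 mm |
| PET bottle | within about 3 mm of its start (scene camera) | 15 mm |

The flask, white box and beaker were within 2–3 mm of where they started, which is the camera's noise, and the gripper stood clear of everything.

In the last wrist picture the bottle tops were out of view, so its reading for the PET bottle was unusable. I used the scene camera for that bottle.

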